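Uncover the sample block and put the blue-capped vial on the balance

ROBOT

A 7-joint arm with a two-finger parallel gripper is mounted at the origin on the work surface. World frame = base frame: x ahead of the robot, y to its left, z up, the work surface at z = 0. Lengths are in m, angles in rad, forces in N, time in s.
With the tool pointing down it reaches from about 0.425 to 0.875 m from the base axis. Payload 8.4 kg.
Tool frame: the origin (TCP) lies between the finger pads; the fingertips stand 22 mm ahead of it and the grasp point (between the pads) lies 3 mm ahead of it; z points along the fingers, y is the line along which they close (so a half turn about z gives the same grasp; the last joint's range is limited). The gripper opens to 87 mm and grips with 3 to 60 N. Pads are 19 mm wide; open, the fingers measure 117 mm over their backs; the gripper's body (75 mm by 190 mm) begins 51 mm behind the grasp point.
Start: joints at [1.016, 0.333, 0.04, 1.465, -0.013, 1.343, -0.059], TCP at [0.286, -0.584, 0.245] pointing down, gripper open.
Joint ranges: [-2.58, 2.58], [-0.38, 2.09], [-1.3, 1.39], [0.25, 2.4], [-1.5, 4.64], [0.08, 2.09], [-2.65, 2.65]. Speed limits (rad/s): [2.22, 2.22, 2.79, 2.79, 3.14, 3.14, 3.14].

INTERFACE

Orientations are given as a unit quaternion [x, y, z, w].
In Python, from bench import observe, grab_frame, get_calibration, hand_in gives the robot as it stands.
- The arm moves only by the shell command python3 -m crank 'ROWS' [FORCE]. ROWS is text: rows parted by semicolons, each of 5 numbers parted by spaces: the gripper's target within -1 to 1 (fully open at 1, half-way at 0, shut at -1), then the shift along the tool's x, y, z in cm, then the turn about the tool's z in degrees. A call has 1 to 10 rows; each row shifts and turns the commanded pose from where the row before left it, along the tool's axes as they then stand; what a row does not reach is not made up. A row lasts 1/8 s, in which the tool goes at most 62.5 mm and 10.7 degrees, less where a joint would pass 70% of its speed; a pose out of reach is approached as far as the arm can. A call with a gripper value outside its range is refused whole. The fingers move at their own pace and stop on an object; FORCE is the grip in N (left out, the last holds). Time passes only in rows, so rows that do not move let the fingers close. It gives the time, the measured TCP pose, the force, the opening and the grip force at its end, in the units of the state.
- observe(): the state, without advancing time (a new reading comes with each control period).
- grab_frame(name): name is "scene" or "top"; returns the picture (384x512x3 uint8, blue, green, red); there is no depth.
- get_calibration(name): a dict with "camera_matrix" (3x3 intrinsics, pixels), "R" (3x3) and "t" (3): a world point X has camera coordinates R X + t. Camera axes: x right, y down, z forward; pixel columns grow to the right and rows downward; lengths in m; the calibration is good to about 2 mm. A picture is of the moment at which its call begins. get_calibration takes no time and is no camera call.
- hand_in(): hands the job in; it is judged then, once.
The state is a dict: "time": time; "joint_pos": joint angles; "joint_velocities": joint speeds; "joint_torque": joint torques, N m; "position": TCP position; "eef_rot": TCP orientation; "force": force on the tool from outside, world axes, zero at the start; "moment": the same for the moment, N m; "grip_width": finger opening in m; "grip_force": force on a finger pad.
Only numpy, scipy, OpenCV 4.12 (cv2) and the standard library are available. Lean on these libraries where they do the work, as an engineer would, in place of code of your own. Each camera call takes 0.05 s, during which the arm holds its last target. There are 200 camera calls.

TASK

Slide the teal cover plate of the white sample block aside, onto the flat half of the block, so that all three pockets lie open; keep the plate on the block, do not lift it off. Then take out the vial with the blue cap and stand it upright near the middle of the balance's round pan without dropping it. Leave the red-capped vial in its pocket, and leave the amber bottle and the flask alone.

Things in the scene. Friction and masses are not known exactly. Their poses are not given: they have to be found in the camera images.
- block: White plastic block fixed to the bench, 220 (x) by 204 (y) by 57 mm high, turned up to 0.35 rad; origin at the centre of its underside, z up. Flat top 52 mm above the bench with a lip 6 mm wide and 5 mm high round the edge (recess inside: 208 by 192 mm). Its -x half has three pockets, its +x half is a solid landing where the cover fits when slid aside. It stands on either side of the bench.
- cover: Loose opaque teal plate, 98 (x) by 180 (y) by 5 mm, about 0.2 kg, flat on the block's top inside the lip, axes along the block's within 2 degrees; origin at the centre of its underside. It starts over the pockets (centre near x = -52 mm in the block's frame). In its middle stands a black round knob, 20 mm in diameter, its top 31 mm above the plate's underside: grip or push it there.
- blue_vial: Amber vial with a blue cap: a cylinder 24 mm in diameter, 40 mm tall (cap: top 12 mm), about 25 g; origin at the centre of its underside. It stands upright in one of the three pockets, at most 5 mm (block's x) and 4 mm (block's y) off the pocket's centre, its top 6 mm below the block's flat top, hidden until the cover is slid aside. The one to take.
- pockets (a point): Centre of the middle pocket's floor, 6 mm above the bench, at x = -52 mm in the block's frame; axes as the block. Pockets at y = -58, 0 and +58 mm, each 86 (x) by 52 mm (y), 46 mm deep, 6 mm walls between. Fingers fit on the x sides of a vial, 26 mm from vial to wall: enter with 40 to 50 mm between them, closing along x.
- landing (a point): Where the middle of the cover's underside should come to lie: on the block's flat top, 52 mm above the bench, at x = +48 mm in the block's frame, about 100 mm along the block's +x from its start. The lip stops the cover 7 mm farther on. All pockets are then open.
- red_vial: The same vial, but with a red cap, standing in another pocket; origin at the centre of its underside. Stays where it is. (The third pocket holds only a flat black rubber disc, 34 mm in diameter and 1 mm thick.)
- pan (a point): Centre of the top of the balance's round steel pan, 120 mm in diameter, its flat top 44 mm above the bench. The balance is a grey box 210 by 150 by 36 mm, fixed to the bench, with the pan towards its far end and a dark display and two blue keys on the robot's side; it stands on the other side of the bench from the block.
- amber_bottle: Bystander: amber bottle with a white cap and a paper label, 62 mm in diameter, 135 mm tall, beyond the block and the balance; origin at the centre of its underside.
- flask: Bystander: empty conical glass flask, 64 mm in diameter at the foot, 85 mm tall, on the right of the bench; origin at the centre of its underside.
There are look-alikes about, which are no part of the job. There is more than one size of the cover; the job needs the middle-sized.

How it is judged:
By the outcome, as a careful person would: the job done as asked, in the order asked, and still so for the second after the job is handed in, with the robot touching nothing.
It also fails if it takes over 48 s, if anything falls off the work surface, if the arm or the gripper's body presses on something with over 40 N, if the wrist force passes 120 N, or if a joint passes its speed limit or range.

## Working session

There is one attempt and no reset: what is moved stays moved. The work goes in short steps, Python scripts to look and compute and a shell command to move; the robot and the scene stay as the last step left them, time stands still between calls to the robot, and variables do not carry over. Pictures are saved under pics/ and viewed, at most 10 in all, crops included, and the job is handed in when it is done.

```bash
mkdir -p pics
python3 - <<'E'
from bench import *
import cv2,numpy as np
for n in("scene","top"):
    f=grab_frame(n); cv2.imwrite(f"pics/{n}0.png",f); c=get_calibration(n); print(n,np.round(c["camera_matrix"],1).tolist(),np.round(c["R"],3).tolist(),np.round(c["t"],3).tolist())
s=observe(); print({k:np.round(v,3).tolist() for k,v in s.items()})
a,b=[cv2.imread(f"pics/{n}0.png") for n in("scene","top")]
cv2.imwrite("pics/both0.png",cv2.resize(np.vstack([a,b]),None,fx=.78,fy=.78))
E
```

```text
scene [[426.4, 0.0, 256.6], [0.0, 426.4, 194.3], [0.0, 0.0, 1.0]] [[0.295, 0.955, 0.017], [0.767, -0.226, -0.6], [-0.57, 0.19, -0.799]] [-0.118, -0.352, 1.848]
top [[416.6, 0.0, 260.0], [0.0, 416.6, 188.9], [0.0, 0.0, 1.0]] [[0.001, -1.0, -0.006], [-0.985, -0.0, -0.171], [0.171, 0.006, -0.985]] [0.004, 0.514, 1.445]
{'time': 0.1, 'joint_pos': [1.016, 0.334, 0.04, 1.466, -0.013, 1.343, -0.058], 'joint_velocities': [0.002, -0.001, -0.001, -0.004, -0.0, -0.0, -0.001], 'joint_torque': [0.006, -65.781, 1.342, -40.47, -0.059, 0.041, 0.0], 'position': [0.286, -0.583, 0.244], 'eef_rot': [0.974, 0.226, -0.0, -0.001], 'force': [-0.079, 0.036, -1.149], 'moment': [-0.008, -0.046, -0.055], 'grip_force': 0.0, 'grip_width': 0.087}
```

View pics/scene0.png

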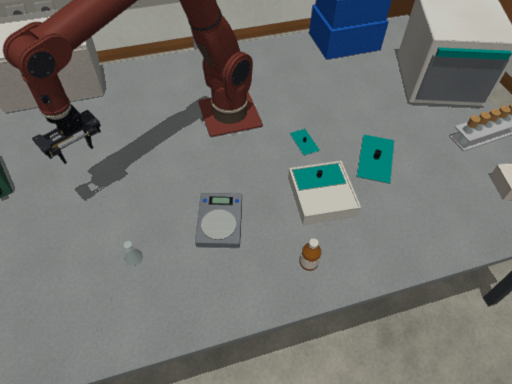

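View pics/top0.png

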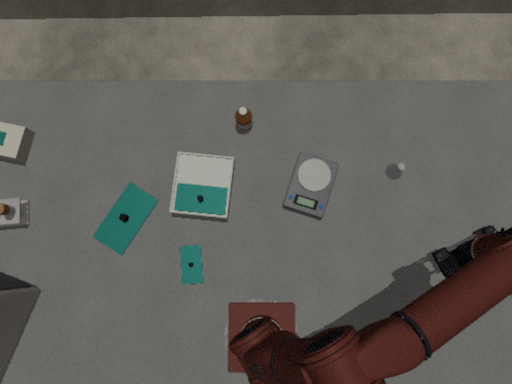

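The scene view shows the arm at left. It also shows the balance (220,220), the block with a teal cover (322,180), the flask (132,253) and the bottle (312,255).

In the top view there are these cover candidates:
- A large loose plate at (124,217).
- A small loose plate at (191,265).
- A plate lying on a white block at (200,198).
- A part-visible block at the far left edge (5,140).

The plate at (200,198) fits, because it is mid-sized and lies on the block within reach. I'll measure it and confirm it in a crop.

```bash
cat > h.py <<'E'
from bench import *
import cv2,numpy as np
def ray(n,px):
    c=get_calibration(n);R=np.array(c["R"]);t=np.array(c["t"])
    d=R.T@np.linalg.solve(np.array(c["camera_matrix"]),[px[0],px[1],1.]);return -R.T@t,d
def onz(n,px,z):
    o,d=ray(n,px);return o+d*(z-o[2])/d[2]
def tri(a,b):
    (o,d),(p,e)=ray("scene",a),ray("top",b)
    s=np.linalg.lstsq(np.c_[d,-e],p-o,rcond=None)[0];A,B=o+d*s[0],p+e*s[1]
    return (A+B)/2,np.linalg.norm(A-B)
def blob(m,near,amin=8):
    k,l,st,ce=cv2.connectedComponentsWithStats(m.astype(np.uint8))
    i=min((i for i in range(1,k) if st[i,4]>=amin),key=lambda i:np.hypot(*(ce[i]-near)));return ce[i],st[i,4],l==i
def tool():
    s=observe();q=s["eef_rot"];return np.array(s["position"]),2*np.arctan2(q[1],q[0])
def delta(x,y,z,yaw):
    """cm in tool axes, deg turn (turn first, then shift)"""
    p,w=tool();d=np.array([x,y,z])-p
    f=lambda a:np.round(100*np.array([d[0]*np.cos(a)+d[1]*np.sin(a),d[0]*np.sin(a)-d[1]*np.cos(a),-d[2]]),2)
    print("tcp",p.round(4),"yaw",round(w,3),"turn",np.round(np.degrees((w-yaw+np.pi/2)%np.pi-np.pi/2),1),"shift before turn",f(w),"after",f(yaw))
E
python3 - <<'E'
from h import *
P={}
im={n:cv2.imread(f"pics/{n}0.png") for n in("scene","top")}
K={"scene":((319,174),(219,222)),"top":((200,198),(314,175))}
for n,f in im.items():
    h=cv2.cvtColor(f,cv2.COLOR_BGR2HSV);H,S,V=[h[...,i].astype(int) for i in range(3)]
    yy,xx=np.mgrid[:384,:512]
    near=lambda c,r:np.hypot(xx-c[0],yy-c[1])<r
    kn=blob((V<60)&near(K[n][0],12),K[n][0])
    pa=blob((V>165)&(S<40)&near(K[n][1],28),K[n][1],100)
    te=blob((H>80)&(H<95)&(S>120),K[n][0],100)
    c=max(cv2.findContours(te[2].astype(np.uint8),0,1)[0],key=cv2.contourArea)
    r=cv2.minAreaRect(c)
    box=np.array([onz(n,p,.057)[:2] for p in cv2.boxPoints(r)])
    el=cv2.fitEllipse(max(cv2.findContours(pa[2].astype(np.uint8),0,1)[0],key=cv2.contourArea))
    ext=np.array([onz(n,(a,b),.044) for a,b in [(np.where(pa[2])[1].min(),pa[0][1]),(np.where(pa[2])[1].max(),pa[0][1])]])
    print(n,"knob",kn[:2],"pan",pa[:2],el[0],"width",np.linalg.norm(ext[0]-ext[1]).round(3))
    print(" cover box",box.round(3).tolist(),"ctr",box.mean(0).round(3),"sides",np.linalg.norm(np.diff(box,axis=0),axis=1).round(3))
    P[n]=(kn[0],el[0])
    wh=(V>150)&(S<45)&near(K[n][0],70)
    wb=blob(wh,K[n][0],300); m=wb[2]|te[2]; c=cv2.convexHull(max(cv2.findContours(m.astype(np.uint8),0,1)[0],key=cv2.contourArea))
    b=np.array([onz(n,p,.057)[:2] for p in cv2.boxPoints(cv2.minAreaRect(c))]); print(" block",b.round(3).tolist(),b.mean(0).round(3),np.linalg.norm(np.diff(b,axis=0),axis=1).round(3))
    e=te[2]; 
print("knob",tri(P["scene"][0],P["top"][0]),"pan",tri(P["scene"][1],P["top"][1]))
cv2.imwrite("pics/crop1.png",np.hstack([cv2.resize(im["scene"][140:240,270:370],(400,400)),cv2.resize(im["top"][140:240,155:255],(400,400))]))
E
```

```text
Traceback (most recent call last):
  File "h.py", line 14, in blob
    i=min((i for i in range(1,k) if st[i,4]>=amin),key=lambda i:np.hypot(*(ce[i]-near)));return ce[i],st[i,4],l==i
ValueError: min() iterable argument is empty
```

```bash
cat > m.py <<'E'
from h import *
P={}
im={n:cv2.imread(f"pics/{n}0.png") for n in("scene","top")}
K={"scene":((319,174),(219,222)),"top":((200,198),(314,175))}
for n,f in im.items():
    h=cv2.cvtColor(f,cv2.COLOR_BGR2HSV);H,S,V=[h[...,i].astype(int) for i in range(3)]
    yy,xx=np.mgrid[:384,:512]
    near=lambda c,r:np.hypot(xx-c[0],yy-c[1])<r
    kn=blob((V<60)&near(K[n][0],12),K[n][0],4)
    v0=V[K[n][1][1],K[n][1][0]]; print(n,"panV",v0)
    pa=blob((V>v0-30)&near(K[n][1],28),K[n][1],50)
    te=blob((H>80)&(H<95)&(S>120),K[n][0],100)
    c=max(cv2.findContours(te[2].astype(np.uint8),0,1)[0],key=cv2.contourArea)
    box=np.array([onz(n,p,.057)[:2] for p in cv2.boxPoints(cv2.minAreaRect(c))])
    el=cv2.fitEllipse(max(cv2.findContours(pa[2].astype(np.uint8),0,1)[0],key=cv2.contourArea))
    X=np.where(pa[2])[1]
    ext=np.array([onz(n,(a,pa[0][1]),.044) for a in (X.min()-.5,X.max()+.5)])
    print(" knob",kn[:2],"pan",pa[:2],el[0],"width",np.linalg.norm(ext[0]-ext[1]).round(3))
    print(" cover",box.round(3).tolist(),"ctr",box.mean(0).round(3),"sides",np.linalg.norm(np.diff(box,axis=0),axis=1).round(3))
    P[n]=(kn[0],el[0])
    wb=blob((V>140)&(S<60)&near(K[n][0],75),K[n][0],300); m=wb[2]|te[2]
    c=cv2.convexHull(max(cv2.findContours(m.astype(np.uint8),0,1)[0],key=cv2.contourArea))
    b=np.array([onz(n,p,.057)[:2] for p in cv2.boxPoints(cv2.minAreaRect(c))]); print(" block",b.round(3).tolist(),b.mean(0).round(3),np.linalg.norm(np.diff(b,axis=0),axis=1).round(3))
print("knob",tri(P["scene"][0],P["top"][0]),"pan",tri(P["scene"][1],P["top"][1]))
cv2.imwrite("pics/crop1.png",np.hstack([cv2.resize(im["scene"][140:240,270:370],(400,400)),cv2.resize(im["top"][140:240,155:255],(400,400))]))
E
python3 m.py
```

```text
scene panV 160
 knob (array([319.10344828, 173.31034483]), np.int32(29)) pan (array([218.27797834, 223.72202166]), np.int32(831)) (218.2762908935547, 223.72869873046875) width 0.122
 cover [[0.423, 0.132], [0.442, 0.322], [0.536, 0.292], [0.516, 0.11]] ctr [0.479 0.214] sides [0.191 0.099 0.183]
 block [[0.406, 0.122], [0.427, 0.374], [0.652, 0.3], [0.629, 0.072]] [0.528 0.217] [0.253 0.237 0.23 ]
top panV 155
 knob (array([200.        , 198.48148148]), np.int32(27)) pan (array([313.94811321, 174.1875    ]), np.int32(848)) (313.9546813964844, 174.1828155517578) width 0.119
 cover [[0.438, 0.305], [0.532, 0.3], [0.514, 0.123], [0.421, 0.131]] ctr [0.476 0.215] sides [0.094 0.178 0.094]
 block [[0.432, 0.325], [0.653, 0.309], [0.629, 0.1], [0.409, 0.121]] [0.531 0.214] [0.222 0.21  0.221]
knob (array([0.47553982, 0.21468686, 0.06788975]), np.float64(0.0003700133765716104)) pan (array([ 0.56781173, -0.18975547,  0.04266545]), np.float64(0.0002841203065005316))
```

View pics/crop1.png

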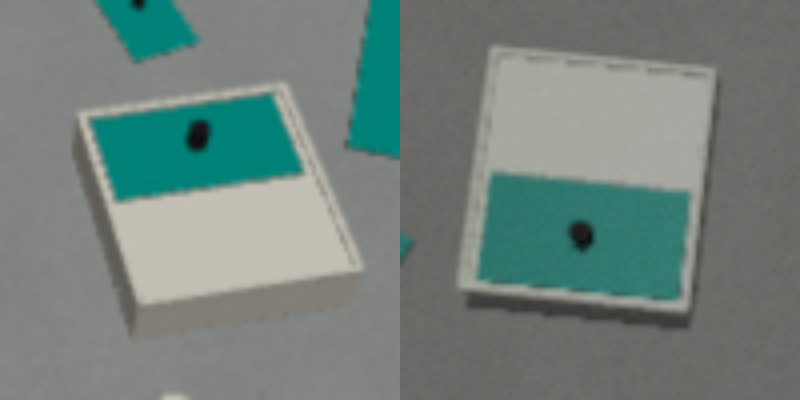

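The crop confirms a teal plate with a black knob lying inside the lip of the white block. It measures 94 × 178 mm, so it is the middle size. The knob's mid-height triangulates to 68 mm and the pan to 43 mm, both as expected. The block's yaw is about -0.09 rad, so I'll set the tool yaw to 1.479, closing along the block's x.

```bash
python3 -m crank '1 0 0 0 -10;1 0 0 0 -10;1 0 0 0 -10;1 0 0 0 -10;1 0 0 0 -10;1 0 0 0 -8.6'; python3 -m crank '1 4 2 0 0;1 4 2 0 0;1 4 2 0 0;1 4 2 0 0;1 4 2 0 0;1 4 2 0 0;1 4 2 0 0;1 4 2 0 0;1 4 2 0 0;1 4 2 0 0' && python3 -c "
from h import *
delta(.4755,.2147,.15,1.479)"
```

```text
time: 0.85
position: [0.286, -0.5834, 0.244]
eef_rot: [0.737, 0.676, 0.0, -0.0]
force: [0.1, -1.2, 0.8]
grip_width: 0.0871
grip_force: 0.0
time: 2.1
position: [0.5225, -0.2025, 0.2443]
eef_rot: [0.739, 0.674, -0.0, -0.0]
force: [1.4, -0.8, -0.2]
grip_width: 0.0873
grip_force: 0.0
tcp [ 0.5225 -0.2025  0.2443] yaw 1.478 turn -0.0 shift before turn [41.11 -8.53  9.43] after [41.11 -8.5   9.43]
```

```bash
python3 -m crank '1 4.1 -.85 0 0;1 4.1 -.85 0 0;1 4.1 -.85 0 0;1 4.1 -.85 0 0;1 4.1 -.85 0 0;1 4.1 -.85 0 0;1 4.1 -.85 0 0;1 4.1 -.85 3 0;1 4.1 -.85 3 0;1 4.1 -.85 3 0' && python3 -m crank '1 0 0 0 0;1 0 0 0 0'
python3 - <<'E'
from h import *
delta(.4755,.2147,.082,1.479)
a,b=grab_frame("scene"),grab_frame("top")
cv2.imwrite("pics/over.png",np.hstack([cv2.resize(a[100:240,250:390],(400,400)),cv2.resize(b[120:260,130:270],(400,400))]))
E
```

```text
time: 3.35
position: [0.4749, 0.2134, 0.1536]
eef_rot: [0.739, 0.674, 0.0, 0.0]
force: [0.9, -0.6, -1.0]
grip_width: 0.0871
grip_force: 0.0
time: 3.6
position: [0.4753, 0.2119, 0.1545]
eef_rot: [0.739, 0.674, -0.0, -0.0]
force: [-0.2, -0.1, 0.4]
grip_width: 0.0873
grip_force: 0.0
tcp [0.4753 0.2119 0.1545] yaw 1.479 turn -0.0 shift before turn [ 0.28 -0.01  7.25] after [ 0.28 -0.01  7.25]
```

View pics/over.png

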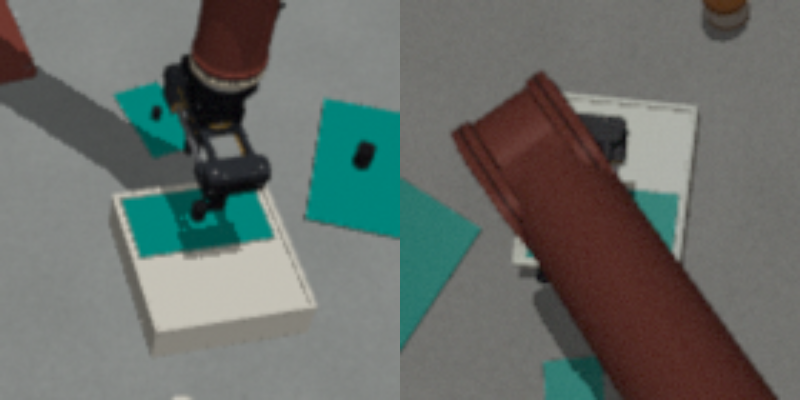

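The gripper is centred over the knob in the scene view, with the knob near (205,205) in the crop. I'll narrow the opening, descend and grip.

```bash
python3 -m crank '0.1 .28 0 2 0;0.1 0 0 2 0;.1 0 0 1.5 0;.1 0 0 1 0;.1 0 0 .6 0;.1 0 0 0 0;-1 0 0 0 0;-1 0 0 0 0;-1 0 0 0 0;-1 0 0 0 0' 15
```

```text
time: 4.95
position: [0.4755, 0.2151, 0.0838]
eef_rot: [0.739, 0.674, 0.0, 0.0]
force: [-1.4, 0.4, 0.8]
grip_width: 0.0193
grip_force: 15.0
```

```bash
python3 -m crank '-1 0 .6 0 0;-1 0 1.3 0 0;-1 0 1.3 0 0;-1 0 1.3 0 0;-1 0 1.3 0 0;-1 0 1.3 0 0;-1 0 1.3 0 0;-1 0 1 0 0;-1 0 .7 0 0;-1 0 0 0 0'; python3 -m crank '-1 0 0 0 0'
```

```text
time: 6.2
position: [0.5773, 0.206, 0.0838]
eef_rot: [0.739, 0.674, 0.001, -0.0]
force: [-0.9, 0.5, 4.5]
grip_width: 0.0196
grip_force: 15.0
time: 6.32
position: [0.5772, 0.206, 0.0838]
eef_rot: [0.739, 0.674, 0.001, 0.0]
force: [1.0, 1.2, 2.8]
grip_width: 0.0195
grip_force: 15.0
```

```bash
python3 -m crank '0.1 0 0 0 0;.1 0 0 0 0;.1 0 0 -1.5 0;.1 0 0 -3 0;.1 0 0 -4 0;.1 -4.5 0 -3 0;.1 -4.5 0 0 0;.1 -4.5 0 0 0;.1 -4.5 0 0 0;.1 -4.5 0 0 0';python3 -m crank '.1 -4.5 0 0 0;.1 -3 0 0 0;.1 0 0 0 0'
python3 - <<'E'
from h import *
a,b=grab_frame("scene"),grab_frame("top")
cv2.imwrite("pics/scene1.png",a);cv2.imwrite("pics/top1.png",b)
cv2.imwrite("pics/open.png",np.hstack([cv2.resize(a[140:240,270:370],(400,400)),cv2.resize(b[140:240,155:255],(400,400))]))
E
```

```text
time: 7.58
position: [0.5552, -0.0196, 0.1998]
eef_rot: [0.739, 0.674, 0.0, 0.001]
force: [0.4, 0.4, -0.5]
grip_width: 0.0476
grip_force: 0.0
time: 7.95
position: [0.5481, -0.0959, 0.1994]
eef_rot: [0.74, 0.672, -0.0, 0.001]
force: [-1.1, 0.6, -0.2]
grip_width: 0.0481
grip_force: 0.0
```

View pics/open.png

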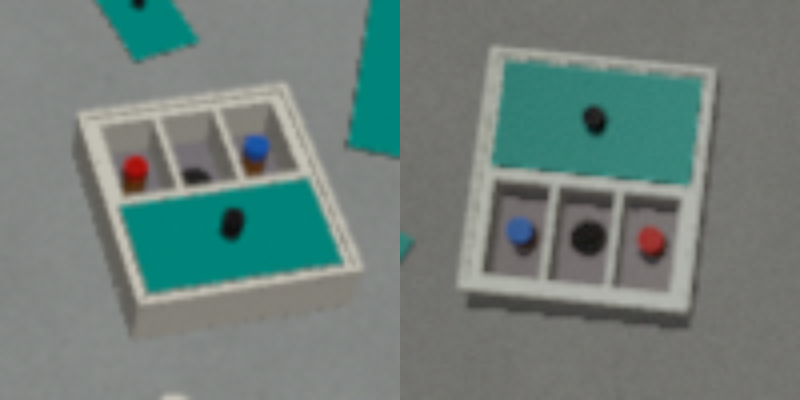

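All three pockets are open and the plate lies on the landing. The blue cap is at about (185,197) in the top view and (334,177) in the scene view, and the red cap is in the opposite end pocket.

Run:
```python
from h import *
P={}
for n,k in(("scene",(334,177)),("top",(185,197))):
    h=cv2.cvtColor(cv2.imread(f"pics/{n}1.png"),cv2.COLOR_BGR2HSV).astype(int)
    c,a,m=blob((abs(h[...,0]-108)<14)&(h[...,1]>110)&(h[...,2]>60),k,10)
    P[n]=c; ys,xs=np.where(m); print(n,c.round(1),a,xs.min(),xs.max(),ys.min(),ys.max(),onz(n,c,.043).round(4))
t,e=tri(P["scene"],P["top"]);print(t.round(4),round(e,4))
k=np.array([.5772,.206]);x=np.array([np.cos(-.092),np.sin(-.092)]);y=np.array([-x[1],x[0]])
d=t[:2]-(k-.1*x); print("vial rel. middle pocket (block axes)",d@x,d@y)
for z in(.15,.039):delta(t[0],t[1],z,1.479)
```

```text
scene [333.6 176.4] 33 331 336 174 179 [0.4865 0.2721 0.043 ]
top [184.5 197.5] 32 182 187 195 200 [0.4827 0.2737 0.043 ]
[0.4833 0.2745 0.0385] 0.0003
vial rel. middle pocket (block axes) 0.00025408590889058473 0.0595413810897771
tcp [ 0.5486 -0.0924  0.1994] yaw 1.478 turn -0.0 shift before turn [35.93 -9.88  4.94] after [35.93 -9.86  4.94]
tcp [ 0.5486 -0.0924  0.1994] yaw 1.478 turn -0.0 shift before turn [35.93 -9.88 16.04] after [35.93 -9.86 16.04]
```

```bash
python3 -m crank '0 4 -1.1 0 0;0 4 -1.1 0 0;0 4 -1.1 0 0;0 4 -1.1 0 0;0 4 -1.1 0 0;0 4 -1.1 0 0;0 4 -1.1 0 0;0 4 -1.1 0 0;0 3.9 -1.1 0 0;0 0 0 0 0'>/dev/null; python3 -m crank '0 0 0 2 0;0 0 0 3 0;0 0 0 2 0;0 0 0 0 0;0 0 0 0 0'; python3 -c "
from h import *
delta(.4833,.2745,.039,1.479)"
```

```text
time: 9.93
position: [0.4833, 0.2738, 0.1292]
eef_rot: [0.739, 0.674, 0.0, 0.0]
force: [1.3, -1.0, -0.0]
grip_width: 0.0437
grip_force: 0.0
tcp [0.4833 0.2738 0.1292] yaw 1.478 turn -0.0 shift before turn [ 0.07 -0.01  9.02] after [ 0.07 -0.01  9.02]
```

```bash
python3 -m crank '0 .07 0 2 0;0 0 0 2 0;0 0 0 1.5 0;0 0 0 1.2 0;0 0 0 1.2 0;0 0 0 .7 0;0 0 0 .4 0;0 0 0 0 0;0 0 0 0 0' 8; python3 -m crank '-1 0 0 0 0;-1 0 0 0 0;-1 0 0 0 0;-1 0 0 0 0;-1 0 0 0 0' 8
```

```text
time: 11.05
position: [0.4832, 0.2745, 0.039]
eef_rot: [0.739, 0.674, 0.0, 0.0]
force: [0.5, 0.2, -0.7]
grip_width: 0.0434
grip_force: 0.0
time: 11.68
position: [0.483, 0.2744, 0.0387]
eef_rot: [0.739, 0.674, 0.0, 0.0]
force: [-0.0, -0.2, 1.8]
grip_width: 0.0237
grip_force: 8.0
```

```bash
python3 -m crank '-1 0 0 -.5 0;-1 0 0 -1 0;-1 0 0 -2 0;-1 0 0 -2.5 0;-1 0 0 -2.5 0;-1 0 0 -2.5 0;-1 0 0 -2 0;-1 0 0 -1 0;-1 0 0 0 0' 10
python3 - <<'E'
from h import *
delta(.5678,-.1898,.0772,1.479)
a=grab_frame("scene");cv2.imwrite("pics/held.png",cv2.resize(a[90:240,250:400],(600,600)))
E
```

```text
time: 12.8
position: [0.4832, 0.2745, 0.1791]
eef_rot: [0.739, 0.674, 0.0, 0.0]
force: [-0.1, 0.1, -0.7]
grip_width: 0.0238
grip_force: 10.0
tcp [0.4832 0.2745 0.1791] yaw 1.478 turn -0.0 shift before turn [-45.45  12.71  10.19] after [-45.46  12.68  10.19]
```

View pics/held.png

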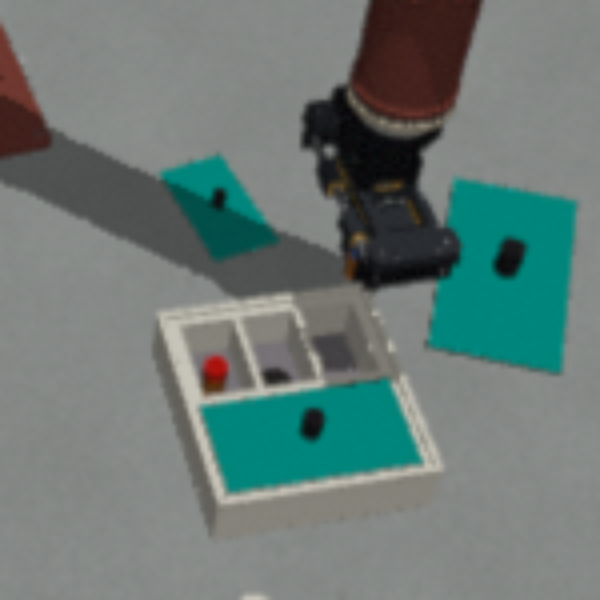

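The vial is lifted: its amber shows at (350,268) between the fingers and its pocket is empty. The red vial is still in its pocket and the cover is in place. I'll carry the vial to the pan.

```bash
python3 -m crank '-1 1 -.3 0 0;-1 -2 .6 0 0;-1 -3 .9 0 0;-1 -4 1.2 0 0;-1 -4 1.1 0 0;-1 -4 1.1 0 0;-1 -4 1.1 0 0;-1 -4 1.1 0 0;-1 -4 1.1 0 0;-1 -4 1.1 0 0' >/dev/null; python3 -m crank '-1 -4 1.1 0 0;-1 -4 1.1 0 0;-1 -3 .9 0 0;-1 -2 .6 0 0;-1 -2 .6 0 0;-1 -1 .3 0 0;-1 0 0 0 0;-1 0 0 0 0'; python3 -c "
from h import *
delta(.5678,-.1898,.0772,1.479)"
```

```text
time: 15.1
position: [0.5743, -0.2149, 0.1786]
eef_rot: [0.739, 0.674, 0.0, -0.0]
force: [-0.3, 0.4, -0.1]
grip_width: 0.0238
grip_force: 10.0
tcp [ 0.5743 -0.2149  0.1786] yaw 1.48 turn 0.0 shift before turn [ 2.44 -0.88 10.14] after [ 2.44 -0.88 10.14]
```

```bash
python3 -m crank '-1 1.2 -.45 1 0;-1 1.24 -.43 2 0;-1 0 0 2 0;-1 0 0 2 0;-1 0 0 1.2 0;-1 0 0 .8 0;-1 0 0 .5 0;-1 0 0 .3 0;-1 0 0 .2 0;-1 0 0 0 0'; python3 -c "
from h import *
delta(.5678,-.1898,.0767,1.479)"
```

```text
time: 16.35
position: [0.5677, -0.191, 0.0787]
eef_rot: [0.739, 0.674, 0.0, 0.0]
force: [0.6, -0.3, -0.5]
grip_width: 0.0236
grip_force: 10.0
tcp [ 0.5677 -0.191   0.0787] yaw 1.479 turn -0.0 shift before turn [ 0.12 -0.01  0.2 ] after [ 0.12 -0.01  0.2 ]
```

```bash
python3 -m crank '-1 0 0 .1 0;-1 0 0 0 0'|grep -E "pos|force";python3 -m crank '-1 0 0 .1 0;-1 0 0 0 0'|grep -E "pos|force"
```

```text
position: [0.5677, -0.191, 0.0776]
force: [0.8, -0.4, -0.7]
grip_force: 10.0
position: [0.5678, -0.191, 0.0767]
force: [-0.5, -0.1, 1.8]
grip_force: 10.0
```

```bash
python3 -m crank '-1 0 0 .05 0;-1 0 0 0 0'|grep -E "pos|force";python3 -m crank '-1 0 0 .05 0;-1 0 0 0 0'|grep -E "pos|force"
```

```text
position: [0.5678, -0.191, 0.0767]
force: [-1.6, -0.2, 6.2]
grip_force: 10.0
position: [0.5678, -0.191, 0.0766]
force: [-4.9, 1.0, 11.3]
grip_force: 10.0
```

```bash
python3 -m crank '-1 0 0 -.1 0;-1 0 0 0 0;-.35 0 0 0 0;-.3 0 0 0 0;-.2 0 0 0 0;0 0 0 0 0;.2 0 0 0 0;.3 0 0 0 0;.3 0 0 -1 0;.3 0 0 -2 0' 5; python3 -m crank '.3 0 0 -3 0;.3 0 0 -4 0;.3 0 0 -4 0;.3 -4 0 0 0;.3 -4 0 0 0;.3 -4 0 0 0;.3 -4 0 0 0;.3 -4 0 0 0;.3 -4 0 0 0;.3 0 0 0 0'
python3 - <<'E'
from h import *
a,b=grab_frame("scene"),grab_frame("top")
cv2.imwrite("pics/end.png",np.hstack([cv2.resize(a[130:280,180:380],(400,300)),cv2.resize(b[130:280,160:360],(400,300))]))
P=[]
for f,k in((a,(218,219)),(b,(314,172))):
    h=cv2.cvtColor(f,cv2.COLOR_BGR2HSV).astype(int)
    P.append(blob((abs(h[...,0]-108)<14)&(h[...,1]>110)&(h[...,2]>60),k,10)[0])
print(P,tri(*P))
E
```

```text
time: 18.6
position: [0.5673, -0.1909, 0.1072]
eef_rot: [0.739, 0.674, -0.0, -0.001]
force: [0.8, 0.0, -0.3]
grip_width: 0.0564
grip_force: 0.0
time: 19.85
position: [0.5437, -0.4342, 0.2176]
eef_rot: [0.741, 0.672, -0.001, 0.001]
force: [0.7, 0.2, -0.7]
grip_width: 0.0562
grip_force: 0.0
[array([217.31428571, 218.65714286]), array([315.55172414, 171.5862069 ])] (array([ 0.56978863, -0.19139156,  0.07739144]), np.float64(0.0006915239477508722))
```

View pics/end.png

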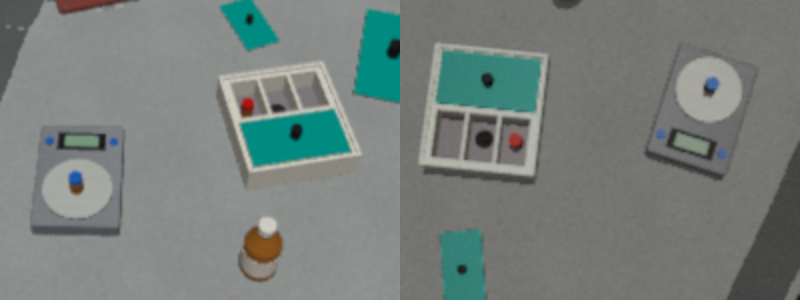

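The blue-capped vial stands upright on the pan, at (76,182) in the scene half and (711,85) in the top half. Its cap is at a height of 77 mm, within 3 mm of the pan's centre. The cover is on the landing and the red vial is in its pocket.

```bash
python3 -c "
from bench import *
print(hand_in())"
```

```text
the job is handed in; nothing more can be done
None
```

The job is handed in at about 20 s of the 48 s allowed: the cover was slid onto the landing without lifting it off, the blue-capped vial stands upright within about 3 mm of the pan's centre, and the red vial, amber bottle and flask were not touched.

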